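# Sound the horn from under the push-latch flap

### The arm

A 7-joint arm with a two-finger parallel gripper is mounted at the origin on the work surface. World frame = base frame: x ahead of the robot, y to its left, z up, the work surface at z = 0. Lengths are in mm, angles in rad, forces in N, time in s.
With the tool pointing down it reaches from about 400 to 900 mm from the base axis. Payload 5.5 kg.
Tool frame: the origin (TCP) lies midway between the tips of the shut fingers; the grasp point (between the pads) lies 19 mm behind it (ctrl.grip_depth is the distance from the TCP to the grasp point, in mm); z points along the fingers, y is the line along which they close (so a half turn about z gives the same grasp; the last joint's range is limited). The gripper opens to 92 mm and grips with 3 to 60 N. Pads are 19 mm wide; open, the fingers measure 130 mm over their backs; the gripper's body (75 mm by 190 mm) begins 47 mm behind the grasp point.
Start: joints at [-1.035, 0.501, -0.427, 1.55, 0.221, 1.138, -0.21], TCP at [175.09, 625.974, 226.729] pointing down, gripper open.
Joint ranges: [-2.88, 2.88], [-0.31, 2.03], [-1.54, 1.56], [0.2, 2.42], [-1.41, 4.55], [0.19, 2.02], [-2.57, 2.57]. Speed limits (rad/s): [2.57, 2.57, 3.14, 3.14, 3.14, 3.14, 3.14].

### API

Orientations are given as a unit quaternion [x, y, z, w].
In Python, from cell import monitor, grab_frame, camera_model, ctrl, spot_in, pinpoint gives the robot as it stands.
- The arm moves only by the tool servo_tool, never from a script. Its argument "moves" is a list of rows, each an object with "claw": the finger opening in m, from 0 to 0.0918; "xyz": the shift along the world's x, y, z in m, a list of three; "dr": the turn, a rotation vector about the world's x, y, z in rad, a list of three. A call has 1 to 8 rows; each row is the pose to reach, as a shift and turn from the pose commanded when the call began; what a row does not reach only later rows make up. A row lasts 1/10 s, in which the tool goes at most 50 mm and 8.59 degrees, less where a joint would pass 70% of its speed; a pose out of reach is approached as far as the arm can. A call with a gripper value outside its range is refused whole. The fingers move at their own pace and stop on an object; "grip_force" is the grip in N (left out, the last holds). Time passes only in rows, so rows that repeat a pose let the fingers close. It gives the time, the measured TCP pose, the force, the opening and the grip force at its end, in the units of the state.
- monitor.observe(): the state, without advancing time (a new reading comes with each control period).
- grab_frame(name): name is "scene" or "top" or "wrist"; returns (picture, depth): 384x512x3 uint8, red, green, blue; 384x512 float32, mm along the optical axis (not along the pixel's ray), 0 where there is no reading.
- camera_model(name): a dict with "intrinsics" (3x3 intrinsics, pixels), "D" ([k1, k2, p1, p2, k3] as OpenCV has them; the pictures are not rectified), "R" (3x3) and "t" (3): a world point X has camera coordinates R X + t. Camera axes: x right, y down, z forward; pixel columns grow to the right and rows downward; lengths in mm; the calibration is good to about 2 mm. A picture is of the moment at which its call begins: read the wrist's pose just before it. camera_model takes no time and is no camera call; for the wrist camera it gives the pose at the moment of the call.
- ctrl.sign_off(): hands the job in; it is judged then, once.
Trained networks look in the newest picture that a camera, given by its name, has taken for a name from the list of things; names that differ only in an ending like _2 or _b are one class to them, and where a whole thing is asked for, a point or a joint stands for the part that bears it (a point fixed in the world has none). Each returns a list of dicts, best first, with "p" (0 to 1); they miss things now and then, are a little off and sometimes report something else, mostly with a low value. They report only what shows in the picture. A call takes as long as a camera call.
- spot_in(camera, label): "bbox" ([left, top, right, bottom] in pixels, round what is visible of it).
- pinpoint(camera, label): "at" ([row, column] in pixels: a listed point, or the origin of a listed thing).
The state is a dict: "time_s": time; "joints": joint angles; "joint_velocities": joint speeds; "joint_efforts": joint torques, N m; "ee_pos": TCP position; "tcp_rot": TCP orientation; "ft_force": force on the tool from outside, world axes, zero at the start; "moment": the same for the moment, N m; "width": opening from 0.0 (shut) to 1.0 (fully open); "finger_force": force on a finger pad.
Only numpy, scipy, OpenCV 4.12 (cv2) and the standard library are available. Lean on these libraries where they do the work, as an engineer would, in place of code of your own. Each camera call takes 0.05 s, during which the arm holds its last target. There are 200 camera calls.

### The job

Press the blue push-latch flap on the horn test console so that it pops fully open, push the green test button underneath all the way in and let it go, then push the flap down again and press it until it latches shut. Use the fingertips only: grasp nothing, and leave the spanner, stopwatch and tuner where they lie.

Things in the scene. Friction and masses are not known exactly. Their poses are not given: they have to be found in the camera images.
- console: Grey steel horn test console, fixed to the bench: 240 mm (its x) by 190 mm (its y), deck 78 mm above the bench. Origin: centre of its underside; z up. Its -x side faces the robot (turned up to 0.45 rad). A well (108 by 130 mm, floor 50 mm above the bench) lies under the blue flap; two flush gauges lie beyond the hinge.
- flap (a joint): Blue push-latch flap, rad: 0 = latched, level; 1.35 = open stop, almost upright; -0.07 = pressed in to a rigid stop (lip 7 mm lower). Pressed from 0 to the stop (or past -0.055) and let go, it swings fully open by itself in about 2 s. Pushed down from open to the stop likewise and let go, it springs back to 0 and stays latched; let go earlier, it reopens. Takes 1 to 4 N at the pad.
- flap_pad (a point): Centre of the yellow press pad (28 by 70 mm) on the flap's outer face, 92 mm above the bench when shut, 78 mm from the hinge line, 22 mm from the free lip. Moves with the flap; its x points from lip to hinge, y along the hinge, z out of the outer face (up when shut).
- flap_hinge (a point): Middle of the flap's hinge line, 86 mm above the bench, parallel to the console's y, 30 mm beyond its centre; the free lip is on the robot's side. Flap: 100 mm from hinge to lip, 124 mm wide, 6 mm thick; its underside lies in the hinge plane. Open, the lip is about 184 mm above the bench. The frame turns with the flap.
- horn_button_top (a point): Centre of the top of the green round horn test button (30 mm across) in the well under the flap, about 69 mm above the bench; covered while the flap is shut. It lies 70 to 75 mm from the hinge line, up to 22 mm either side of the middle. Pressed straight down.
- horn_button (a joint): Travel of the horn test button in m: 0 = out, 0.006 = fully in (about 4 N); springs back.
- wrench: Loose steel spanner, 170 mm long, lying flat on the bench beside the console. Leave alone.
- stopwatch: Loose round steel stopwatch with white face, 52 mm across, 13 mm thick, on the bench beside the console. Leave alone.
- tuner: Loose black electronic tuner box, 125 by 62 by 24 mm, on the bench beside the console. Leave alone.

How it is judged:
By the outcome, as a careful person would: the job done as asked, in the order asked, and still so for the second after the job is handed in, with the robot touching nothing.
It also fails if it takes over 58 s, if anything falls off the work surface, if the arm or the gripper's body presses on something with over 40 N, if the wrist force passes 120 N, or if a joint passes its speed limit or range.

## Working session

There is one attempt and no reset: what is moved stays moved. The work goes in short steps, Python scripts to look and compute and a tool call to move; the robot and the scene stay as the last step left them, time stands still between calls to the robot, and variables do not carry over. Pictures are saved under pics/ and viewed, at most 10 in all, crops included, and the job is handed in when it is done.

Besides the shell and the picture viewer there is one more tool, called after ">>>" as a command line: name --argument value ..., lists and objects as JSON in quotes. servo_tool: Moves the arm, as the interface text tells. Its arguments: {"type":"object","properties":{"moves":{"type":"array"},"grip_force":{"type":"number"}},"required":["moves"]}

```bash
mkdir -p pics
cat > h.py <<'E'
import numpy as np, cv2, json
from cell import monitor, grab_frame, camera_model, ctrl, spot_in, pinpoint
def ray(m,rc):
    K=np.array(m["intrinsics"],float);D=np.array(m["D"],float);R=np.array(m["R"]);t=np.array(m["t"])
    u=cv2.undistortPoints(np.array([[[rc[1],rc[0]]]],float),K,D)[0,0]
    return -R.T@t, R.T@np.array([u[0],u[1],1.])
def at_z(m,rc,z):
    o,d=ray(m,rc); return o+d*(z-o[2])/d[2]
def at_depth(m,rc,dep):
    o,d=ray(m,rc); r,c=int(round(rc[0])),int(round(rc[1])); p=dep[r-2:r+3,c-2:c+3]; p=p[p>0]
    return o+d*np.median(p) if p.size else None
E
python3 - <<'E'
from h import *
np.set_printoptions(precision=1,suppress=True)
ims=[]
for c in ("top","scene"):
    im,d=grab_frame(c); m=camera_model(c); ims.append(im)
    for l in ("console","flap_pad","flap_hinge","wrench","stopwatch","tuner"):
        for q in pinpoint(c,l)[:1]:
            print(c,l,q["p"],q["at"],at_depth(m,q["at"],d),at_z(m,q["at"],92))
s=monitor.observe();print(s)
cv2.imwrite("pics/a.png",cv2.resize(np.vstack(ims),(800*0+512,768))[:,:,::-1][:600] if 0 else cv2.resize(np.hstack(ims),(800,300))[:,:,::-1])
E
```

```text
top console 0.87 [182.4, 310.9] [548.4 -22.   91.7] [548.4 -21.9  92. ]
top flap_pad 0.55 [199.3, 311.0] [514.4 -22.   93.1] [514.6 -22.1  92. ]
top flap_hinge 0.95 [164.7, 321.1] [585.6 -43.3  87.7] [584.7 -42.6  92. ]
top wrench 0.7 [203.9, 382.2] [ 517.9 -192.1    6.2] [ 507.9 -164.8   92. ]
top stopwatch 0.79 [172.8, 189.5] [577.5 233.6  13.6] [562.9 220.   92. ]
top tuner 0.66 [157.3, 235.3] [612.2 133.5  22.7] [596.3 129.6  92. ]
scene console 0.9 [206.9, 209.3] [617.6  50.2  75.6] [629.9  68.5  92. ]
scene flap_pad 0.95 [163.2, 228.2] [500.9 -35.6  91.3] [501.6 -34.6  92. ]
scene flap_hinge 0.96 [180.1, 194.2] [593.1 -35.4  86.1] [597.9 -27.7  92. ]
scene stopwatch 0.84 [276.7, 288.9] [588.6 245.4  13.8] [645.  295.3  92. ]
scene tuner 0.87 [259.1, 241.4] [627.  158.2  18.8] [675.1 217.   92. ]
{'time_s': 0.7, 'joints': array([-1. ,  0.5, -0.4,  1.6,  0.2,  1.1, -0.2]), 'joint_velocities': array([ 0., -0.,  0.,  0., -0., -0., -0.]), 'joint_efforts': array([ -0. , -56.6,  -5.8, -27.9,  -0.1,   0. ,   0. ]), 'ee_pos': array([175.1, 626. , 226.8]), 'tcp_rot': array([ 0.1,  1. ,  0. , -0. ]), 'ft_force': array([-0.4, -0.1, -0.1]), 'moment': array([-0., -0., -0.]), 'finger_force': 0.0, 'width': 1.001480693550462}
```

View pics/a.png

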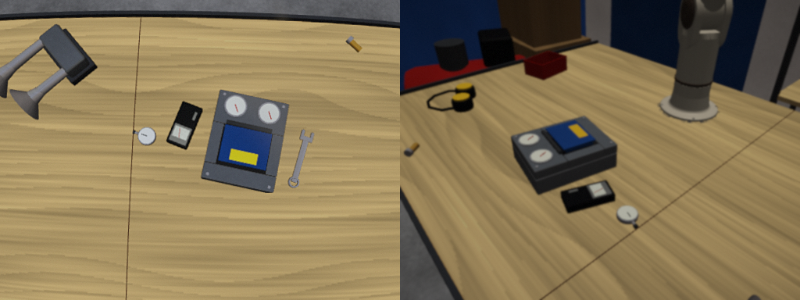

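The top view (left half) shows the console with the blue flap and its yellow pad around full-resolution (row 200, col 311), turned slightly. The spanner lies to its right, and the tuner and stopwatch to its left. Next I fit the pad and flap by colour.

```bash
cat > fit.py <<'E'
from h import *
np.set_printoptions(precision=3,suppress=True)
from scipy.spatial.transform import Rotation as Ro
for c in ("top","scene"):
    im,d=grab_frame(c); m=camera_model(c)
    h=cv2.cvtColor(im,cv2.COLOR_RGB2HSV)
    b=(slice(120,270),slice(240,400)) if c=="top" else (slice(120,250),slice(120,300))
    for n,lo,hi in (("yel",(15,110,90),(35,255,255)),("blue",(105,140,40),(125,255,255))):
        k=np.zeros(h.shape[:2],np.uint8); k[b]=cv2.inRange(h,lo,hi)[b]
        _,lab,st,ce=cv2.connectedComponentsWithStats(k)
        i=1+np.argmax(st[1:,4]); cs,_=cv2.findContours((lab==i).astype(np.uint8),0,1)
        P=np.array([at_z(m,(p[0,1],p[0,0]),92)[:2] for p in max(cs,key=len)],np.float32)
        print(c,n,st[i],cv2.minAreaRect(P))
s=monitor.observe();print(Ro.from_quat(s['tcp_rot']).as_matrix())
E
python3 fit.py
```

```text
top yel [293 191  37  20 493] ((512.5313720703125, -22.610904693603516), (69.423828125, 27.85321617126465), 78.904296875)
top blue [ 279  159   69   60 2411] ((537.3948364257812, -27.096572875976562), (124.22096252441406, 96.7247543334961), 78.72589111328125)
scene yel [  120   120   180   130 11656] ((566.028564453125, -55.40118408203125), (506.4599304199219, 480.3302917480469), 48.53986740112305)
scene blue [ 187  154   63   38 1056] ((541.9461669921875, -23.009437561035156), (126.89109802246094, 95.70262145996094), 78.7742691040039)
[[-0.963  0.269  0.   ]
 [ 0.269  0.963  0.   ]
 [-0.     0.    -1.   ]]
```

>>> servo_tool --moves '[{"claw": 0,"xyz": [0.339,-0.647,-0.06],"dr": [0,0,0.078]},{"claw": 0,"xyz": [0.339,-0.647,-0.06],"dr": [0,0,0.078]},{"claw": 0,"xyz": [0.339,-0.647,-0.06],"dr": [0,0,0.078]},{"claw": 0,"xyz": [0.339,-0.647,-0.06],"dr": [0,0,0.078]},{"claw": 0,"xyz": [0.339,-0.647,-0.06],"dr": [0,0,0.078]},{"claw": 0,"xyz": [0.339,-0.647,-0.06],"dr": [0,0,0.078]},{"claw": 0,"xyz": [0.339,-0.647,-0.06],"dr": [0,0,0.078]},{"claw": 0,"xyz": [0.339,-0.647,-0.06],"dr": [0,0,0.078]}]'

```text
time_s: 1.6
ee_pos: [361.0, 271.1, 194.3]
tcp_rot: [0.097, 0.995, 0.0, 0.001]
ft_force: [0.3, 0.1, 0.3]
width: 0.353
finger_force: 0.0
```

>>> servo_tool --moves '[{"claw": 0,"xyz": [0.15,-0.28,-0.03],"dr": [0,0,0]},{"claw": 0,"xyz": [0.15,-0.28,-0.03],"dr": [0,0,0]},{"claw": 0,"xyz": [0.15,-0.28,-0.03],"dr": [0,0,0]},{"claw": 0,"xyz": [0.15,-0.28,-0.03],"dr": [0,0,0]},{"claw": 0,"xyz": [0.15,-0.28,-0.03],"dr": [0,0,0]},{"claw": 0,"xyz": [0.15,-0.28,-0.03],"dr": [0,0,0]},{"claw": 0,"xyz": [0.15,-0.28,-0.03],"dr": [0,0,0]},{"claw": 0,"xyz": [0.15,-0.28,-0.03],"dr": [0,0,0]}]'

```text
time_s: 2.4
ee_pos: [511.3, -11.2, 163.8]
tcp_rot: [0.1, 0.995, -0.001, 0.0]
ft_force: [-0.3, -0.5, 0.8]
width: 0.002
finger_force: 0.0
```

Run:
```python
from h import *
s=monitor.observe();print(s['ee_pos'],s['tcp_rot'],s['joint_velocities'].round(2),s['time_s'])
im,d=grab_frame("wrist");m=camera_model("wrist")
for l in ("flap_pad","flap_hinge"):
    for q in pinpoint("wrist",l)[:1]: print(l,q,at_z(m,q["at"],92 if l=="flap_pad" else 86))
cv2.imwrite("pics/b.png",im[:,:,::-1])
```

```text
[511.2854996  -11.16089892 163.801279  ] [ 1.00369404e-01  9.94949985e-01 -6.27131877e-04  3.41439599e-04] [-0.05 -0.02 -0.06  0.03 -0.02  0.01 -0.04] 2.4
flap_pad {'at': [206.6, 240.8], 'p': 0.59} [510.94542054 -19.62081175  92.        ]
```

View pics/b.png

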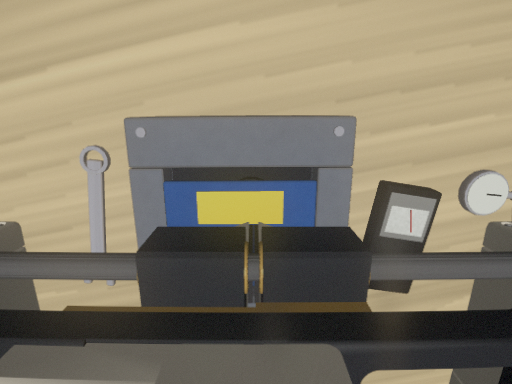

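The wrist view shows the flap square to the gripper, with the pad spanning cols 197–283 (lip edge at row 191, the rest hidden by the fingers). This agrees with pad ≈ (513, -21), so I lower to just above it.

>>> servo_tool --moves '[{"claw": 0,"xyz": [0.002,-0.01,-0.03],"dr": [0,0,0]},{"claw": 0,"xyz": [0.002,-0.01,-0.055],"dr": [0,0,0]},{"claw": 0,"xyz": [0.002,-0.01,-0.066],"dr": [0,0,0]},{"claw": 0,"xyz": [0.002,-0.01,-0.068],"dr": [0,0,0]},{"claw": 0,"xyz": [0.002,-0.01,-0.068],"dr": [0,0,0]}]'

```text
time_s: 3.05
ee_pos: [512.2, -16.0, 96.4]
tcp_rot: [0.096, 0.995, 0.0, 0.0]
ft_force: [-0.7, 0.2, 0.0]
width: 0.007
finger_force: 0.0
```

>>> servo_tool --moves '[{"claw": 0,"xyz": [0,0,-0.004],"dr": [0,0,0]},{"claw": 0,"xyz": [0,0,-0.007],"dr": [0,0,0]},{"claw": 0,"xyz": [0,0,-0.009],"dr": [0,0,0]},{"claw": 0,"xyz": [0,0,-0.011],"dr": [0,0,0]},{"claw": 0,"xyz": [0,0,-0.011],"dr": [0,0,0]}]'

```text
time_s: 3.55
ee_pos: [513.3, -16.6, 86.9]
tcp_rot: [0.097, 0.995, 0.0, 0.001]
ft_force: [-4.2, 1.2, 15.2]
width: 0.006
finger_force: 7.5
```

At the rigid stop (15 N). I release it and lift straight up and back.

>>> servo_tool --moves '[{"claw": 0,"xyz": [0,0,0.05],"dr": [0,0,0]},{"claw": 0,"xyz": [0,0,0.1],"dr": [0,0,0]},{"claw": 0,"xyz": [-0.03,0.006,0.14],"dr": [0,0,0]},{"claw": 0,"xyz": [-0.06,0.012,0.16],"dr": [0,0,0]},{"claw": 0,"xyz": [-0.08,0.016,0.16],"dr": [0,0,0]},{"claw": 0,"xyz": [-0.08,0.016,0.16],"dr": [0,0,0]},{"claw": 0,"xyz": [-0.08,0.016,0.16],"dr": [0,0,0]},{"claw": 0,"xyz": [-0.08,0.016,0.16],"dr": [0,0,0]}]'

```text
time_s: 4.35
ee_pos: [432.8, -1.4, 244.7]
tcp_rot: [0.097, 0.995, -0.0, -0.0]
ft_force: [0.9, 0.3, -0.3]
width: 0.003
finger_force: 0.0
```

>>> servo_tool --moves '[{"claw": 0,"xyz": [0,0,0],"dr": [0,0,0]},{"claw": 0,"xyz": [0,0,0],"dr": [0,0,0]},{"claw": 0,"xyz": [0,0,0],"dr": [0,0,0]},{"claw": 0,"xyz": [0,0,0],"dr": [0,0,0]},{"claw": 0,"xyz": [0,0,0],"dr": [0,0,0]},{"claw": 0,"xyz": [0,0,0],"dr": [0,0,0]},{"claw": 0,"xyz": [0,0,0],"dr": [0,0,0]},{"claw": 0,"xyz": [0,0,0],"dr": [0,0,0]}]'

```text
time_s: 5.15
ee_pos: [432.1, -1.1, 245.0]
tcp_rot: [0.097, 0.995, 0.0, 0.0]
ft_force: [-0.1, 0.0, 0.0]
width: 0.002
finger_force: 0.0
```

>>> servo_tool --moves '[{"claw": 0,"xyz": [0,0,0],"dr": [0,0,0]},{"claw": 0,"xyz": [0,0,0],"dr": [0,0,0]},{"claw": 0,"xyz": [0,0,0],"dr": [0,0,0]},{"claw": 0,"xyz": [0,0,0],"dr": [0,0,0]},{"claw": 0,"xyz": [0,0,0],"dr": [0,0,0]},{"claw": 0,"xyz": [0,0,0],"dr": [0,0,0]}]'

```text
time_s: 5.75
ee_pos: [432.1, -1.2, 245.0]
tcp_rot: [0.097, 0.995, 0.0, -0.0]
ft_force: [-0.3, 0.2, 0.1]
width: 0.001
finger_force: 0.0
```

```bash
cat > b.py <<'E'
from h import *
import sys
np.set_printoptions(precision=1,suppress=True)
s=monitor.observe();print(s['ee_pos'],s['time_s'])
ims=[]
for c in ("wrist","top","scene"):
    im,d=grab_frame(c);m=camera_model(c); ims.append(im)
    for q in pinpoint(c,"horn_button_top")[:2]: print(c,q,at_z(m,q["at"],69),at_depth(m,q["at"],d))
    h=cv2.cvtColor(im,cv2.COLOR_RGB2HSV); k=cv2.inRange(h,(45,90,40),(90,255,255))
    n,lab,st,ce=cv2.connectedComponentsWithStats(k)
    for i in np.argsort(-st[1:,4])[:2]+1: print(c,"green",st[i],ce[i],at_z(m,ce[i][::-1],69))
    if c!="wrist":
        for q in pinpoint(c,"flap_pad")[:1]: print(c,"pad",q,at_depth(m,q["at"],d))
cv2.imwrite(sys.argv[1],cv2.resize(np.hstack([ims[0],ims[1][100:292,240:496].repeat(2,0).repeat(2,1)]),(800,300))[:,:,::-1])
E
python3 b.py pics/c.png
```

```text
[432.1  -1.2 245. ] 5.75
wrist green [253 242   1   3   3] [253. 243.] [513.7 -18.1  69. ]
wrist green [253 247   2   2   3] [253.3 247.3] [519.4 -18.8  69. ]
top {'at': [173.0, 188.1], 'p': 0.67} [566.7 226.9  69. ] [577.  236.7  13.6]
top {'at': [193.6, 304.9], 'p': 0.52} [528.9 -12.8  69. ] [528.3 -12.3  73.1]
top green [299 191   8  13  68] [302.2 196.7] [522.5  -7.4  69. ]
top pad {'at': [160.3, 325.8], 'p': 0.74} [597.  -54.4  78.7]
scene {'at': [177.1, 230.0], 'p': 0.46} [512.6 -15.7  69. ] [514.3 -13.5  70.8]
scene green [221 174  14   9 108] [227.7 177.9] [518.5 -16.4  69. ]
scene pad {'at': [143.8, 199.3], 'p': 0.6} [578.4 -27.2 170.8]
```

View pics/c.png

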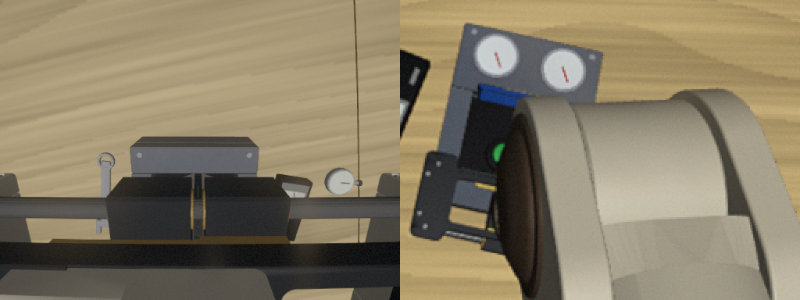

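The flap is open, and the green button is partly visible in the top view (right half, at about (100..) 497,153). Combining both cameras with the hinge geometry puts the button at about (520, -16, 69). I now descend above it.

>>> servo_tool --moves '[{"claw": 0,"xyz": [0.045,-0.008,-0.01],"dr": [0,0,0]},{"claw": 0,"xyz": [0.085,-0.015,-0.03],"dr": [0,0,0]},{"claw": 0,"xyz": [0.085,-0.015,-0.07],"dr": [0,0,0]},{"claw": 0,"xyz": [0.085,-0.015,-0.11],"dr": [0,0,0]},{"claw": 0,"xyz": [0.085,-0.015,-0.145],"dr": [0,0,0]},{"claw": 0,"xyz": [0.085,-0.015,-0.165],"dr": [0,0,0]},{"claw": 0,"xyz": [0.085,-0.015,-0.17],"dr": [0,0,0]},{"claw": 0,"xyz": [0.085,-0.015,-0.17],"dr": [0,0,0]}]'

```text
time_s: 6.95
ee_pos: [516.5, -16.1, 74.5]
tcp_rot: [0.097, 0.995, -0.0, -0.001]
ft_force: [0.4, 0.0, 0.8]
width: 0.006
finger_force: 0.0
```

>>> servo_tool --moves '[{"claw": 0,"xyz": [0,0,-0.005],"dr": [0,0,0]},{"claw": 0,"xyz": [0,0,-0.008],"dr": [0,0,0]},{"claw": 0,"xyz": [0,0,-0.011],"dr": [0,0,0]},{"claw": 0,"xyz": [0,0,-0.014],"dr": [0,0,0]},{"claw": 0,"xyz": [0,0,-0.014],"dr": [0,0,0]},{"claw": 0,"xyz": [0,0,-0.014],"dr": [0,0,0]}]'

```text
time_s: 7.55
ee_pos: [518.9, -16.2, 66.4]
tcp_rot: [0.097, 0.995, -0.0, 0.002]
ft_force: [-12.7, 0.2, 43.6]
width: 0.002
finger_force: 22.0
```

43 N at z=66.4 needs a check, since it could be the button bottomed out or a rim. I back off and press again in smaller steps to read the force profile.

>>> servo_tool --moves '[{"claw": 0,"xyz": [0,0,0.006],"dr": [0,0,0]},{"claw": 0,"xyz": [0,0,0.012],"dr": [0,0,0]},{"claw": 0,"xyz": [0,0,0.012],"dr": [0,0,0]}]'

```text
time_s: 7.85
ee_pos: [518.2, -16.2, 74.3]
tcp_rot: [0.097, 0.995, 0.0, 0.001]
ft_force: [0.3, 0.2, 0.1]
width: 0.005
finger_force: 0.0
```

>>> servo_tool --moves '[{"claw": 0,"xyz": [0,0,-0.003],"dr": [0,0,0]},{"claw": 0,"xyz": [0,0,-0.003],"dr": [0,0,0]}]'

```text
time_s: 8.05
ee_pos: [517.7, -16.2, 69.7]
tcp_rot: [0.097, 0.995, 0.0, 0.0]
ft_force: [1.2, -0.7, 1.6]
width: 0.003
finger_force: 1.4
```

>>> servo_tool --moves '[{"claw": 0,"xyz": [0,0,-0.002],"dr": [0,0,0]},{"claw": 0,"xyz": [0,0,-0.002],"dr": [0,0,0]}]'

```text
time_s: 8.25
ee_pos: [517.7, -16.1, 67.8]
tcp_rot: [0.097, 0.995, 0.0, 0.0]
ft_force: [1.9, -1.4, 3.5]
width: 0.006
finger_force: 1.8
```

>>> servo_tool --moves '[{"claw": 0,"xyz": [0,0,-0.002],"dr": [0,0,0]},{"claw": 0,"xyz": [0,0,-0.002],"dr": [0,0,0]}]'

```text
time_s: 8.45
ee_pos: [517.8, -16.2, 67.1]
tcp_rot: [0.097, 0.995, -0.0, 0.0]
ft_force: [-1.6, 0.2, 12.9]
width: 0.006
finger_force: 6.8
```

>>> servo_tool --moves '[{"claw": 0,"xyz": [0,0,-0.002],"dr": [0,0,0]},{"claw": 0,"xyz": [0,0,-0.002],"dr": [0,0,0]}]'

```text
time_s: 8.65
ee_pos: [517.9, -16.2, 66.7]
tcp_rot: [0.097, 0.995, -0.0, 0.001]
ft_force: [-6.3, -0.5, 29.8]
width: 0.004
finger_force: 14.9
```

Soft spring to about 3.5–4 N, then a hard stop: that matches a button bottomed out at 4 N. I release it straight up and check the button height afterwards.

>>> servo_tool --moves '[{"claw": 0,"xyz": [0,0,0.03],"dr": [0,0,0]},{"claw": 0,"xyz": [0,0,0.08],"dr": [0,0,0]},{"claw": 0,"xyz": [0,0,0.13],"dr": [0,0,0]},{"claw": 0,"xyz": [0,0,0.18],"dr": [0,0,0]},{"claw": 0,"xyz": [-0.03,0.03,0.2],"dr": [0,0,0]},{"claw": 0,"xyz": [-0.05,0.07,0.2],"dr": [0,0,0]},{"claw": 0,"xyz": [-0.05,0.1,0.2],"dr": [0,0,0]},{"claw": 0,"xyz": [-0.05,0.1,0.2],"dr": [0,0,0]}]'

```text
time_s: 9.45
ee_pos: [465.2, 88.5, 263.6]
tcp_rot: [0.094, 0.996, 0.001, -0.001]
ft_force: [-0.3, -0.8, -0.0]
width: 0.006
finger_force: 0.0
```

```bash
cat > d.py <<'E'
from h import *
np.set_printoptions(precision=1,suppress=True)
print(monitor.observe()['ee_pos'])
for c in ("top","scene","wrist"):
    im,d=grab_frame(c);m=camera_model(c)
    h=cv2.cvtColor(im,cv2.COLOR_RGB2HSV)
    for nm,lo,hi in (("green",(45,90,40),(90,255,255)),("blue",(105,140,30),(125,255,255))):
        n,lab,st,ce=cv2.connectedComponentsWithStats(cv2.inRange(h,lo,hi))
        for i in range(1,n):
            if st[i,4]<25: continue
            rc=np.argwhere(lab==i); P=[]
            for r,cc in rc:
                if d[r,cc]>0: o,v=ray(m,(r,cc)); P.append(o+v*d[r,cc])
            if not P: continue
            P=np.array(P); md=np.median(P,0)
            if 440<md[0]<680 and -120<md[1]<80: print(c,nm,st[i],md,"\n ",np.percentile(P,[3,97],axis=0).ravel())
    cv2.imwrite(f"pics/d_{c}.png",im[:,:,::-1])
E
python3 d.py
```

```text
[465.2  88.5 263.6]
scene green [221 174  14   9 108] [519.3 -14.4  70.5] 
  [484.1 -56.3  48.8 533.5  -0.6  72.7]
scene blue [184 127  33  64 995] [587.2  -6.2 131.3] 
  [566.4 -83.6  96.2 601.   25.7 182.7]
wrist green [174 217  24  10 188] [510.  -13.1  72.7] 
  [504.5 -27.2  64.5 516.7  -2.6  74.4]
```

```bash
python3 -c "
import cv2,numpy as np
a=cv2.imread('pics/d_wrist.png')[110:260,100:300];b=cv2.imread('pics/d_scene.png')[110:260,150:350]
cv2.imwrite('pics/e.png',cv2.resize(np.hstack([a,b]),(800,300),interpolation=2))"
```

```text
(no output)
```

View pics/e.png

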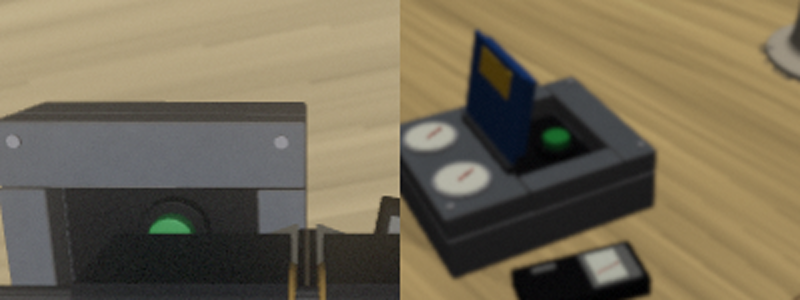

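Run:
```python
from h import *
np.set_printoptions(precision=1,suppress=True)
im,d=grab_frame("wrist");m=camera_model("wrist")
for c in (165,180,185,190):
  for r in range(202,228,2):
    o,v=ray(m,(r,c)); print(r,c,o+v*d[r,c],im[r,c])
```

```text
202 165 [478.  -30.   78.2] [ 99 100 104]
204 165 [487.3 -40.9  50.5] [43 43 43]
206 165 [490.1 -41.8  49.9] [47 48 45]
208 165 [492.1 -41.7  52.3] [43 44 42]
210 165 [494.9 -42.6  51.8] [38 39 36]
212 165 [497.5 -43.2  52.2] [42 41 41]
214 165 [500.8 -44.8  50. ] [39 38 39]
216 165 [502.8 -44.6  52.5] [43 43 41]
218 165 [505.7 -45.7  51.8] [38 42 39]
220 165 [508.4 -46.3  52.1] [42 43 42]
222 165 [511.9 -48.1  49.5] [32 32 33]
224 165 [514.2 -48.3  51.1] [35 38 37]
226 165 [516.3 -48.3  53.1] [35 36 35]
202 180 [481.7 -12.2  77.6] [100 102 105]
204 180 [490.9 -21.1  51.3] [46 45 46]
206 180 [493.4 -21.7  51.7] [40 41 39]
208 180 [496.  -22.3  52. ] [44 44 43]
210 180 [497.  -21.1  58.2] [34 35 32]
212 180 [498.5 -20.5  62.2] [40 44 39]
214 180 [500.3 -20.2  65.1] [42 44 44]
216 180 [503.  -21.   64.9] [36 38 40]
218 180 [505.9 -22.   64. ] [31 55 37]
220 180 [506.  -20.1  72. ] [ 57 126  73]
222 180 [508.2 -20.3  73.4] [ 71 149  92]
224 180 [510.6 -20.8  74. ] [ 69 147  86]
226 180 [513.  -21.3  74.4] [ 57 116  71]
202 185 [482.7  -5.9  78.6] [ 96 101 105]
204 185 [492.2 -14.7  51.3
[... 275 characters left out ...]
[38 87 51]
220 185 [506.9 -13.5  73.1] [ 79 154  98]
222 185 [509.6 -14.3  72.7] [ 75 152  94]
224 185 [512.1 -14.9  72.9] [ 73 151  92]
226 185 [514.3 -15.2  74.2] [ 54 115  69]
202 190 [396.9  95.8 421.7] [102 104 108]
204 190 [493.5  -8.3  51.1] [43 42 43]
206 190 [495.4  -8.2  53.8] [45 47 43]
208 190 [497.9  -8.7  54.4] [35 31 32]
210 190 [498.8  -7.6  60.7] [39 37 38]
212 190 [501.   -7.8  62.1] [39 40 41]
214 190 [503.1  -8.   63.9] [40 41 40]
216 190 [506.2  -9.1  62.6] [38 46 41]
218 190 [506.9  -8.   68.7] [36 72 45]
220 190 [508.1  -7.3  73.2] [ 77 141  90]
222 190 [510.6  -7.9  73.5] [ 80 154  97]
224 190 [512.8  -8.2  74.5] [ 71 148  89]
226 190 [515.6  -9.1  74. ] [ 57 117  72]
```

The collar is about 9 mm below the button top (72 mm), so the hard stop was the button's own: it was fully pressed, and it is back out now. Next I go over the flap to its far side to close it.

>>> servo_tool --moves '[{"claw": 0,"xyz": [0.174,-0.134,0],"dr": [0,0,0]},{"claw": 0,"xyz": [0.174,-0.134,0],"dr": [0,0,0]},{"claw": 0,"xyz": [0.174,-0.134,0],"dr": [0,0,0]},{"claw": 0,"xyz": [0.174,-0.134,0],"dr": [0,0,0]},{"claw": 0,"xyz": [0.174,-0.134,0],"dr": [0,0,0]},{"claw": 0,"xyz": [0.174,-0.134,0],"dr": [0,0,0]},{"claw": 0,"xyz": [0.174,-0.134,-0.03],"dr": [0,0,0]},{"claw": 0,"xyz": [0.174,-0.134,-0.03],"dr": [0,0,0]}]'

```text
time_s: 10.45
ee_pos: [637.4, -50.2, 229.6]
tcp_rot: [0.098, 0.995, -0.0, -0.004]
ft_force: [-1.9, 0.6, -1.0]
width: 0.005
finger_force: 0.0
```

>>> servo_tool --moves '[{"claw": 0,"xyz": [0,0,-0.03],"dr": [0,0,0]},{"claw": 0,"xyz": [0,0,-0.055],"dr": [0,0,0]},{"claw": 0,"xyz": [0,0,-0.067],"dr": [0,0,0]},{"claw": 0,"xyz": [0,0,-0.067],"dr": [0,0,0]}]'

```text
time_s: 10.85
ee_pos: [639.3, -49.9, 165.6]
tcp_rot: [0.097, 0.995, -0.0, -0.002]
ft_force: [-0.4, -0.6, -0.5]
width: 0.004
finger_force: 0.0
```

>>> servo_tool --moves '[{"claw": 0,"xyz": [-0.0245,0.005,0],"dr": [0,0,0]},{"claw": 0,"xyz": [-0.044,0.009,0],"dr": [0,0,0]},{"claw": 0,"xyz": [-0.054,0.0105,-0.001],"dr": [0,0,0]},{"claw": 0,"xyz": [-0.063,0.0125,-0.003],"dr": [0,0,0]},{"claw": 0,"xyz": [-0.07,0.0135,-0.006],"dr": [0,0,0]},{"claw": 0,"xyz": [-0.0765,0.015,-0.009],"dr": [0,0,0]},{"claw": 0,"xyz": [-0.0835,0.0165,-0.013],"dr": [0,0,0]},{"claw": 0,"xyz": [-0.09,0.018,-0.018],"dr": [0,0,0]}]'

```text
time_s: 11.65
ee_pos: [550.8, -32.3, 148.7]
tcp_rot: [0.097, 0.995, -0.0, 0.0]
ft_force: [0.3, 0.1, 2.0]
width: 0.006
finger_force: 0.9
```

>>> servo_tool --moves '[{"claw": 0,"xyz": [-0.011,0.002,-0.008],"dr": [0,0,0]},{"claw": 0,"xyz": [-0.02,0.004,-0.018],"dr": [0,0,0]},{"claw": 0,"xyz": [-0.0265,0.005,-0.028],"dr": [0,0,0]},{"claw": 0,"xyz": [-0.0325,0.0065,-0.039],"dr": [0,0,0]},{"claw": 0,"xyz": [-0.036,0.007,-0.047],"dr": [0,0,0]},{"claw": 0,"xyz": [-0.0375,0.0075,-0.053],"dr": [0,0,0]},{"claw": 0,"xyz": [-0.0375,0.0075,-0.053],"dr": [0,0,0]}]'

```text
time_s: 12.35
ee_pos: [512.4, -24.6, 94.8]
tcp_rot: [0.097, 0.995, -0.0, -0.001]
ft_force: [0.1, -0.3, 2.5]
width: 0.001
finger_force: 0.7
```

Still in contact at 2.5 N with the flap almost level. I now press it to the stop.

>>> servo_tool --moves '[{"claw": 0,"xyz": [0,0,-0.003],"dr": [0,0,0]},{"claw": 0,"xyz": [0,0,-0.006],"dr": [0,0,0]},{"claw": 0,"xyz": [0,0,-0.009],"dr": [0,0,0]},{"claw": 0,"xyz": [0,0,-0.0105],"dr": [0,0,0]},{"claw": 0,"xyz": [0,0,-0.0105],"dr": [0,0,0]},{"claw": 0,"xyz": [0,0,-0.0105],"dr": [0,0,0]}]'

```text
time_s: 12.95
ee_pos: [513.0, -24.6, 86.9]
tcp_rot: [0.097, 0.995, -0.0, -0.001]
ft_force: [-8.4, 0.1, 19.7]
width: 0.001
finger_force: 9.5
```

>>> servo_tool --moves '[{"claw": 0,"xyz": [0,0,0.02],"dr": [0,0,0]},{"claw": 0,"xyz": [0,0,0.06],"dr": [0,0,0]},{"claw": 0,"xyz": [0,0,0.11],"dr": [0,0,0]},{"claw": 0,"xyz": [-0.03,0.03,0.15],"dr": [0,0,0]},{"claw": 0,"xyz": [-0.05,0.07,0.18],"dr": [0,0,0]},{"claw": 0,"xyz": [-0.05,0.11,0.18],"dr": [0,0,0]},{"claw": 0,"xyz": [-0.05,0.15,0.18],"dr": [0,0,0]},{"claw": 0,"xyz": [-0.05,0.19,0.18],"dr": [0,0,0]}]'

```text
time_s: 13.75
ee_pos: [463.8, 167.2, 266.3]
tcp_rot: [0.097, 0.995, 0.0, 0.001]
ft_force: [1.0, -0.2, -0.7]
width: 0.003
finger_force: 0.0
```

>>> servo_tool --moves '[{"claw": 0,"xyz": [0,0,0],"dr": [0,0,0]},{"claw": 0,"xyz": [0,0,0],"dr": [0,0,0]},{"claw": 0,"xyz": [0,0,0],"dr": [0,0,0]},{"claw": 0,"xyz": [0,0,0],"dr": [0,0,0]},{"claw": 0,"xyz": [0,0,0],"dr": [0,0,0]},{"claw": 0,"xyz": [0,0,0],"dr": [0,0,0]},{"claw": 0,"xyz": [0,0,0],"dr": [0,0,0]},{"claw": 0,"xyz": [0,0,0],"dr": [0,0,0]}]'

```text
time_s: 14.55
ee_pos: [463.7, 165.1, 265.5]
tcp_rot: [0.097, 0.995, 0.0, 0.0]
ft_force: [-1.2, -1.4, 0.3]
width: 0.004
finger_force: 0.0
```

```bash
python3 d.py; python3 -c "
import cv2,numpy as np
a=cv2.imread('pics/d_top.png');b=cv2.imread('pics/d_scene.png')
cv2.imwrite('pics/f.png',cv2.resize(np.hstack([a[100:300,150:416],b[110:310,120:386]]),(800,300)))"
```

```text
[463.7 165.1 265.5]
top blue [ 279  159   69   60 2412] [545.4 -28.1  91.9] 
  [488.3 -86.1  72.4 587.   32.9  94.4]
scene blue [ 187  154   63   41 1166] [553.4 -11.3  90.3] 
  [502.6 -84.8  79.7 590.3  36.8  91.9]
wrist blue [ 61 228  94  24 881] [498.1 -52.2  92.6] 
  [484.1 -79.9  91.4 513.4  27.6  94. ]
wrist blue [  71  280   69   16 1006] [569.3 -51.   92.6] 
  [554.  -91.2  91.2 583.9 -10.7  93.8]
```

View pics/f.png

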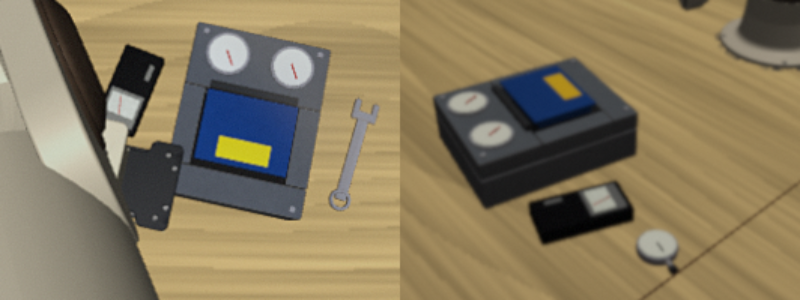

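The flap is level and latched (its region in the top view matches the start), and the spanner, tuner and stopwatch are undisturbed. I'm handing it in.

```bash
python3 -c "
from cell import ctrl
print(ctrl.sign_off())"
```

```text
the job is handed in; nothing more can be done
None
```

The flap was popped open, the green button pushed fully in and released, and the flap pressed shut and latched; the spanner, stopwatch and tuner were not touched, and the job was handed in at about 15 s, with no verdict returned.

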